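# Close the print screen and work the press treadle

## Task

Lower the hinged wooden screen frame gently until it lies fully closed over the printing bed. Then push the spring treadle beside the station down until it bears firmly on its stop, hold it there for half a second without forcing it, and let it come all the way back up. Leave the frame closed and the other things on the bench where they are.

Things in the scene. Friction and masses are not known exactly. Their poses are not given: they have to be found in the camera images.
- station: the print station, a fixed grey block 290 x 240 x 40 mm (x, y, z) that carries the printing bed and the hinged frame; origin at the centre of its underside; its x axis points from the robot's side to the frame's hinge, y to the left, z up
- frame (a joint): opening angle of the screen frame in rad: 0 = lying closed over the bed, grows as its free edge (robot's side) lifts; it starts at 0.75 to 1.15; the hinge is stiff and the frame stays where it is left; 1 to 4 N on the free edge moves it
- frame_hinge (a point): the middle of the frame's hinge axis, at the station's far (+x) end, 69 mm above the bench; the axis runs along the station's y; the frame is a flat wooden frame 210 mm wide (y) and 20 mm thick with bars 24 mm wide and a screen in it, and reaches 225 mm from this axis, centred on it in its thickness, so that closed its upper face is 79 mm above the bench
- frame_edge (a point): the middle of the frame's free bar, on its upper (outer) face, 213 mm from the hinge axis; moves with the frame; its x axis points from the free edge to the hinge, its z axis out of the outer face (up when closed)
- treadle: the treadle's hinge bracket with the pedal plate that it carries; the plate is steel with a ribbed black rubber pad, 135 mm long, 76 mm wide, 6 mm thick plus 3 mm pad; it stands to the right (-y) of the station; origin at the middle of the hinge axis, 50 mm above the bench; from there the plate reaches towards the robot (-x of this frame) and slopes up at 0.38 rad when released
- pedal (a joint): how far the pedal is pressed, in rad: 0 = released (up); grows as its free end goes down. The spring takes about 3 N at the pad at first and 5 to 8 N near the stop. The stop is met somewhere between 0.10 and 0.30, different every time
- pedal_pad (a point): the place to press: the middle of the pedal's width on the pad's upper face, 100 mm from the hinge axis and 35 mm from the free end; about 93 mm above the bench when released; moves with the pedal
- stop: the pedal's stop: a steel post 22 mm across standing under the pedal, 75 mm from its hinge axis towards the robot, origin at the post's underside 12 mm above the bench; an adjustable rubber-tipped screw stands up out of it, its height is set differently every time and cannot be read from this pose, so the stop must be felt
- bottle: bystander: drinking bottle, 72 mm across, 200 mm high, origin at the centre of its underside
- ink_jar: bystander: ink jar, 68 mm across, 75 mm high, origin at the centre of its underside
- squeegee: bystander: wooden squeegee lying flat, 75 x 160 x 18 mm, origin under its wooden part
- file_stack: bystander: stack of printed nail files on paper, 170 x 160 x 32 mm, origin at the centre of its underside

How it is judged (in metres and radians):
On the way, in this order (a step that is already met when the one before it is completed fails the run):
1. the frame lies fully closed (within 0.03 rad) with the pedal still released (value of joint frame below 0.03 rad and value of joint pedal below 0.05 rad), for 0.2 s.
2. with the frame closed, the pedal is down on its stop and bears on it with at least 3 N (about 10 N or more in all at the pad, spring included) for 0.5 s without a break (value of joint frame below 0.04 rad and value of joint pedal above 0.07 rad and contact force between stop and treadle above 3 N), for 0.5 s.
At the end, for the whole second after the job is handed in: the frame lies closed (within 0.03 rad), the pedal has sprung back up (within 0.03 rad of released) and the robot touches nothing (value of joint each of frame, pedal below 0.03 rad and contact force between each of the arm, the fingers and anything else below 0.2 N).
It fails at once if the treadle is forced: the robot pushes on it with more than 30 N (contact force between any of the fingers, the arm and treadle above 30 N).
It fails at once if the frame is slammed: it falls or is pushed shut faster than 2 rad/s (velocity of joint frame below -2 rad/s).
It fails at once if a bystander (bottle, ink jar, squeegee, file stack) is moved more than 20 mm (distance of any of bottle, ink_jar, squeegee, file_stack from where it was at the start of the episode above 0.02 m).
It also fails if it takes over 54 s, if anything falls off the work surface, if the arm or the gripper's body presses on something with over 40 N, if the wrist force passes 120 N, or if a joint passes its speed limit or range.

## Robot

A 6-joint arm with a two-finger parallel gripper is mounted at the origin on the work surface. World frame = base frame: x ahead of the robot, y to its left, z up, the work surface at z = 0. Lengths are in m, angles in degrees, forces in N, time in s.
With the tool pointing down it reaches from about 0.25 to 0.725 m from the base axis. Payload 9.7 kg.
Tool frame: the origin (TCP) lies on the centre line of the jaws, within the pads' length; the fingertips stand tip_extent ahead of it and the grasp point (between the pads) lies 3 mm ahead of it (tip_extent is the distance from the TCP to the fingertips, in m); z points along the fingers, y is the line along which they close (so a half turn about z gives the same grasp; the last joint's range is limited). The gripper opens to 85 mm and grips with 20 to 120 N. Pads are 22 mm wide; open, the fingers measure 114 mm over their backs; the gripper's body (76 mm by 85 mm) begins 54 mm behind the grasp point. The pads swing forward as they close: fully open they stand 13 mm farther back than shut.
Start: joints at [65.031, 4.979, 10.078, 95.1, 0, 90], TCP at [0.232, 0.499, 0.253] pointing down, gripper open.
Joint ranges: [-179.16, 179.16], [-48.56, 103.87], [-65.8, 70.77], [-126.05, 130.52], [-82.76, 87.17], [-180, 180]. Speed limits (degrees/s): [127.2, 127.2, 147.25, 180, 180, 180].

## Interface

Orientations are given as [roll, pitch, yaw] about the fixed x, y, z axes, in that order (R = Rz(yaw) Ry(pitch) Rx(roll)).
In Python, from workcell import * gives the robot as it stands.
- The arm moves only by the tool servo_tool, never from a script. Its argument "rows" is a list of rows, each an object with "offset": the shift along the tool's x, y, z as a fraction of full scale, a list of three; "yaw": the turn about the tool's z as a fraction of full scale; "claw": the closure, from 0 (fully open) to 1 (shut). A call has 1 to 12 rows; each row is the pose to reach, as a shift and turn from the pose commanded when the call began, along the tool's axes at that moment, turning the shorter way round; what a row does not reach only later rows make up. Full scale, the value 1, is 0.1 m for a shift and pi rad for a turn. A row lasts 1/8 s, in which the tool goes at most 62.5 mm and 10.7 degrees, less where a joint would pass 70% of its speed; a pose out of reach is approached as far as the arm can. A call with a number of a shift or a turn outside -1 to 1 is refused whole. A call with a gripper value outside its range is refused whole. The fingers move at their own pace and stop on an object; "squeeze" is the grip in N (left out, the last holds). Time passes only in rows, so rows that repeat a pose let the fingers close. It gives the time, the measured TCP pose, the force, the opening and the grip force at its end, in the units of the state.
- get_obs(): the state, without advancing time (a new reading comes with each control period).
- camera(name): name is "side" or "top" or "wrist"; returns (picture, depth): 480x640x3 uint8, red, green, blue; 480x640 float32, m along the optical axis (not along the pixel's ray), 0 where there is no reading.
- camera_info(name): a dict with "fx", "fy", "cx", "cy" (pixels), "cam_to_world" (4x4, takes a point from camera to world coordinates); the wrist camera has in their place "hand_eye" (4x4, takes a point from camera to tool coordinates, whose origin is the TCP and whose axes are the flange's). Camera axes: x right, y up, looking along -z (the intrinsics and any distortion apply to the point x, -y, -z); pixel columns grow to the right and rows downward; lengths in m; the calibration is good to about 2 mm. A picture is of the moment at which its call begins: read the wrist's pose just before it. camera_info takes no time and is no camera call.
- job_done(): hands the job in; it is judged then, once.
The state is a dict: "time": time; "q": joint angles; "qd": joint speeds; "joint_efforts": joint torques, N m; "ee_pos": TCP position; "tcp_rot": TCP orientation; "wrist_force": force on the tool from outside, world axes, zero at the start; "torque": the same for the moment, N m; "opening": finger opening in m; "grasp_force": force on a finger pad.
Only numpy, scipy, OpenCV 4.12 (cv2) and the standard library are available. Lean on these libraries where they do the work, as an engineer would, in place of code of your own. Each camera call takes 0.05 s, during which the arm holds its last target. There are 200 camera calls.

## Working session

There is one attempt and no reset: what is moved stays moved. The work goes in short steps, Python scripts to look and compute and a tool call to move; the robot and the scene stay as the last step left them, time stands still between calls to the robot, and variables do not carry over. Pictures are saved under pics/ and viewed, at most 10 in all, crops included, and the job is handed in when it is done.

Besides the shell and the picture viewer there is one more tool, called after "Request:" by a JSON object that holds its "method" and its "body". servo_tool: Moves the arm, as the interface text tells. Its arguments: {"type":"object","properties":{"rows":{"type":"array"},"squeeze":{"type":"number"}},"required":["rows"]}

```bash
mkdir -p pics; cat > h.py <<'E'
from workcell import *
import numpy as np, cv2
def cloud(name):
    im,d=camera(name); c=camera_info(name)
    v,u=np.mgrid[0:480,0:640]
    P=np.stack([(u-c["cx"])/c["fx"]*d,-(v-c["cy"])/c["fy"]*d,-d],-1)
    T=np.array(c["cam_to_world"])
    return im,d,P@T[:3,:3].T+T[:3,3]
E
python3 - <<'E'
from h import *
print(get_obs())
for n in("top","side"):
    im,d,P=cloud(n); cv2.imwrite(f"pics/{n}0.png",im[:,:,::-1]); np.savez(f"{n}0.npz",im=im,d=d,P=P)
    c=camera_info(n); print({k:(np.round(v,3).tolist()) for k,v in c.items()})
E
```

```text
{'time': 0.0, 'q': array([6.50324336e+01, 5.00946733e+00, 1.00347188e+01, 9.51004391e+01,
       4.78498758e-04, 9.00023382e+01]), 'qd': array([-0.03725663,  0.05705692, -0.01152648,  0.04840102,  0.05818592,
        0.09821067]), 'joint_efforts': array([-1.10361594e-03, -5.20392430e+01,  4.64802933e+01,  1.61680696e-02,
       -7.55858582e-05, -1.37618770e-05]), 'ee_pos': array([0.23206824, 0.49841355, 0.2526011 ]), 'tcp_rot': array([-1.79924812e+02, -4.75429978e-04,  1.55030095e+02]), 'wrist_force': array([ 0.07491309,  0.21666964, -0.80866542]), 'torque': array([ 0.03614159, -0.03184867,  0.04490667]), 'grasp_force': 0.0, 'opening': 0.0849856475018081}
{'fx': 460.219, 'fy': 460.219, 'cx': 324.575, 'cy': 245.498, 'cam_to_world': [[0.005, 0.991, -0.137, 0.452], [-1.0, 0.007, 0.015, 0.022], [0.016, 0.137, 0.99, 1.155], [0.0, 0.0, 0.0, 1.0]]}
{'fx': 553.49, 'fy': 553.49, 'cx': 324.177, 'cy': 239.901, 'cam_to_world': [[0.814, 0.375, -0.444, 0.005], [-0.581, 0.544, -0.605, -0.767], [0.015, 0.751, 0.66, 0.911], [0.0, 0.0, 0.0, 1.0]]}
```

View pics/top0.png

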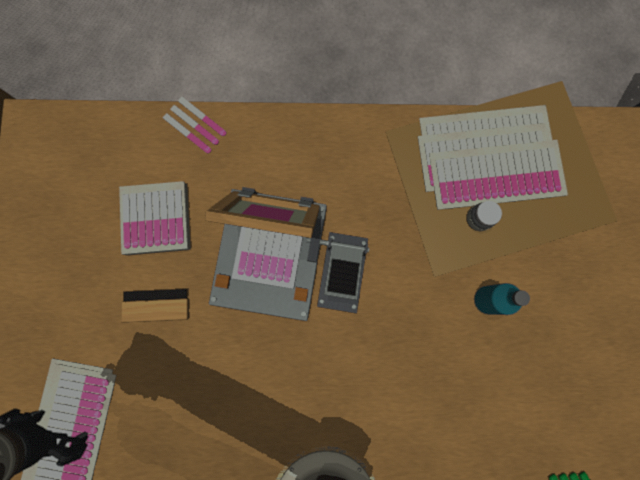

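View pics/side0.png

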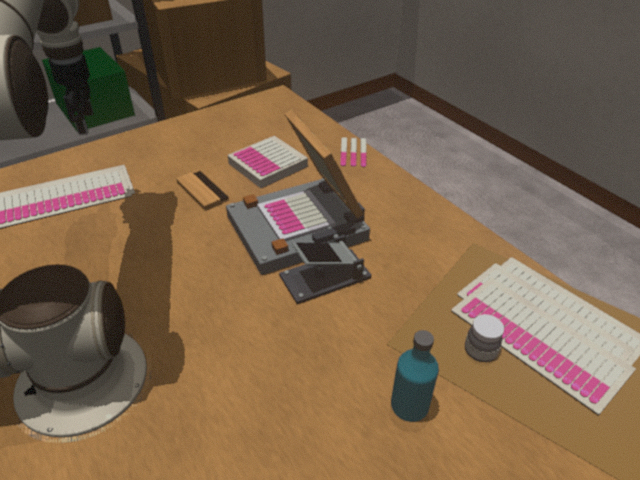

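The top view shows the station at about (265,265), the open frame with its free edge at about (265,220), and the treadle pad at about (343,277). The side view shows the frame at about (325,165) and the pad at about (325,250).

```bash
python3 - <<'E'
from h import *
A=np.load("top0.npz");B=np.load("side0.npz")
def sel(D,u0,u1,v0,v1):
    m=np.zeros((480,640),bool);m[v0:v1,u0:u1]=1
    return m&(D["d"]>0)
m=sel(A,195,335,185,325);P=A["P"];
q=P[m&(P[...,2]>.032)&(P[...,2]<.047)]
r=cv2.minAreaRect((q[:,:2]*1000).astype(np.float32));print("station top",r,np.median(q[:,2]))
print(np.round(cv2.boxPoints(r)))
for n,D,box in(("top",A,(195,335,180,325)),("side",B,(225,372,105,270))):
    P=D["P"];m=sel(D,*box)
    q=P[m&(P[...,2]>.10)&(P[...,0]>.4)]
    c=q.mean(0);U,S,V=np.linalg.svd(q-c,full_matrices=False)
    print(n,"frame",len(q),c,V.round(3).tolist(),S, q.min(0),q.max(0))
    k=q[q[:,2]>q[:,2].max()-.012];print(" top edge",k.min(0),k.max(0),k.mean(0))
for n,D,box in(("top",A,(318,372,230,315)),("side",B,(280,372,225,302))):
    P=D["P"];m=sel(D,*box)
    dark=D["im"].max(2)<60
    q=P[m&(P[...,2]>.06)&(P[...,2]<.12)]
    if n=="side": 
        print("side lo",q.min(0),q.max(0))
    r=cv2.minAreaRect((q[:,:2]*1000).astype(np.float32));print(n,"plate",len(q),r,q.min(0),q.max(0))
    q=P[m&dark&(P[...,2]>.06)&(P[...,2]<.12)]
    r=cv2.minAreaRect((q[:,:2]*1000).astype(np.float32));print(n,"pad",len(q),r,q.mean(0))
    pl=np.linalg.lstsq(np.c_[q[:,:2],np.ones(len(q))],q[:,2],rcond=None)[0];print(pl)
s=cv2.resize(A["im"][170:330,185:385,::-1],None,fx=4,fy=3.75,interpolation=2);cv2.imwrite("pics/c1.png",s[:600,:800])
E
```

```text
station top ((584.9012451171875, 131.4556427001953), (265.7622375488281, 289.8667297363281), 80.90219116210938) 0.04042936390799268
[[421.  23.]
 [707. -23.]
 [749. 240.]
 [463. 286.]]
top frame 2947 [0.64151364 0.13265605 0.21125442] [[0.194, 0.945, 0.263], [-0.43, -0.159, 0.889], [-0.882, 0.286, -0.375]] [3.72061736 3.62174545 1.25046604] [ 0.4819673  -0.0154689   0.10002703] [0.7230344  0.24275243 0.28113225]
 top edge [0.59260953 0.033793   0.26915272] [0.64298334 0.24275243 0.28113225] [0.61716391 0.13734037 0.27335279]
side frame 1967 [0.61640013 0.08759669 0.20087254] [[-0.364, -0.821, -0.439], [-0.451, -0.257, 0.855], [-0.815, 0.509, -0.277]] [4.11056653 2.5280361  1.71239635] [ 0.47239648 -0.06929824  0.10003125] [0.69988765 0.24683856 0.28024536]
 top edge [0.58847106 0.03281961 0.26825917] [0.63901247 0.24395509 0.28024536] [0.61214593 0.12984416 0.27412703]
top plate 1534 ((554.9874877929688, -21.383506774902344), (124.52510070800781, 146.92965698242188), 76.52296447753906) [ 0.47534899 -0.09556023  0.06002625] [0.64094002 0.02204318 0.10693225]
top pad 938 ((558.9407348632812, -19.29869842529297), (123.39360809326172, 136.0373077392578), 74.54620361328125) [ 0.52823168 -0.03712386  0.08806698]
[-0.37619562  0.06790557  0.28930634]
side lo [ 0.47239648 -0.0987344   0.06001275] [0.66542452 0.07634342 0.10779788]
side plate 1332 ((559.3342895507812, -15.856803894042969), (145.2246856689453, 189.49525451660156), 75.04720306396484) [ 0.47239648 -0.0987344   0.06001275] [0.66542452 0.07634342 0.10779788]
side pad 670 ((567.1596069335938, -15.803413391113281), (140.98272705078125, 151.01251220703125), 72.84754943847656) [ 0.53791661 -0.03377447  0.08645616]
[-0.33299917  0.08998868  0.26862126]
```

View pics/c1.png

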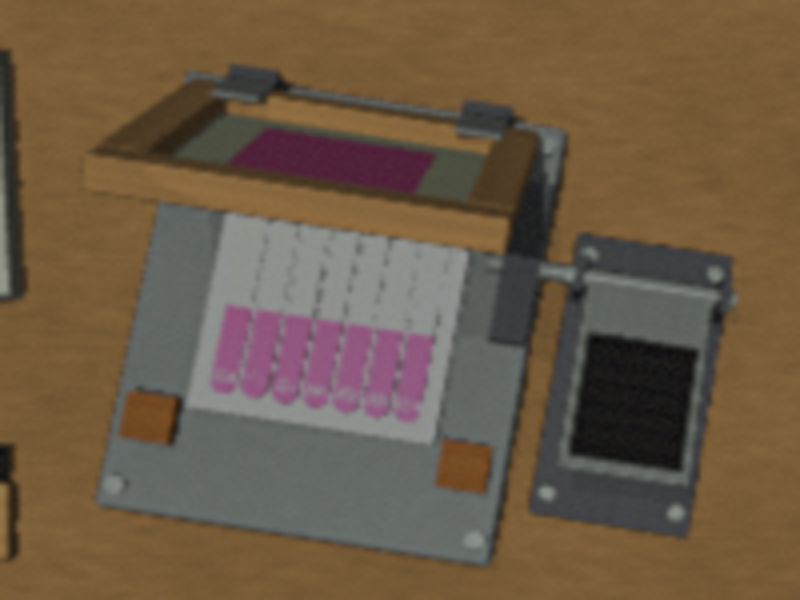

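The crop shows the station's front corners at (98,503) and (488,562), the frame's free bar from (85,170) to (512,230), and the pad corners at (585,335), (697,348), (683,470) and (570,457). I'll turn these into positions.

```bash
python3 - <<'E'
from h import *
import workcell
print([n for n in dir(workcell) if not n.startswith('_')], getattr(workcell,'tip_extent',None))
A=np.load("top0.npz");B=np.load("side0.npz");c=camera_info("top");T=np.array(c["cam_to_world"])
def ray(x,y,z):
    u=185+x/4-.4;v=170+y/3.75-.4
    d=T[:3,:3]@[(u-c["cx"])/c["fx"],-(v-c["cy"])/c["fy"],-1]
    return T[:3,3]+d*(z-T[2,3])/d[2]
f=[ray(98,503,.04),ray(488,562,.04)];print("front",np.round(f,3))
e=f[1]-f[0];print("front len",np.linalg.norm(e),"yaw",np.degrees(np.arctan2(e[0],-e[1]))*-1)
b=ray(98,503,.04),ray(155,215,.04);e=b[1]-b[0];print("left edge yaw",np.degrees(np.arctan2(e[1],e[0])))
print("rear",ray(565,130,.04), "rod",ray(190,75,.069),ray(530,125,.069))
p=[ray(585,335,.073),ray(697,348,.073),ray(683,470,.1),ray(570,457,.1)];print("pad",np.round(p,3));p=np.array(p)
e=(p[0]+p[1]-p[2]-p[3])/2;print("pad yaw",np.degrees(np.arctan2(e[1],e[0])),e,p.mean(0))
print("treadle hinge",ray(582,275,.05),ray(718,297,.05))
P=A["P"];m=np.zeros((480,640),np.uint8)
cv2.fillConvexPoly(m,np.array([[333,262],[357,265],[353,292],[329,289]]),1);q=P[m>0]
print("pad depth",q.mean(0),np.linalg.lstsq(np.c_[q[:,:2],np.ones(len(q))],q[:,2],rcond=None)[0])
# side-camera pad: cloud within the top-view pad footprint
cc=p.mean(0);S=B["P"];k=(abs(S[...,0]-cc[0])<.015)&(abs(S[...,1]-cc[1])<.015)&(S[...,2]>.06);print("side pad z",S[k].mean(0))
print("free bar outer corners (z .28->)",ray(92,150,.278),ray(512,212,.278))
# frame plane in station coords
ya=np.radians(-9.1);R=np.array([[np.cos(ya),np.sin(ya)],[-np.sin(ya),np.cos(ya)]])
for D in(A,B):
    P=D["P"];q=P.reshape(-1,3);s=np.c_[q[:,:2]@R.T,q[:,2]]
    k=s[(s[:,2]>.265)&(s[:,0]>.4)&(s[:,0]<.7)&(q[:,1]>0)&(q[:,1]<.26)]
    print("bar station-rot xyz",np.percentile(k,[1,50,99],axis=0).round(4).tolist())
    for z in np.arange(.08,.29,.02):
        k=s[(abs(s[:,2]-z)<.003)&(s[:,0]>.4)&(s[:,0]<.75)&(s[:,1]>.1)&(s[:,1]<.33)]
        if len(k):print(round(z,2),k[:,0].min().round(4),k[:,0].max().round(4),len(k))
E
```

```text
['PlanningError', 'camera', 'camera_info', 'get_obs', 'job_done', 'tip_extent'] 0.022
front [[0.464 0.282 0.04 ]
 [0.428 0.048 0.04 ]]
front len 0.23648713171728533 yaw 8.788686388056401
left edge yaw -8.367854692176783
rear [0.70945    0.00304642 0.04      ] rod [0.73703659 0.23012958 0.069     ] [0.70586954 0.02467052 0.069     ]
pad [[ 0.57  -0.009  0.073]
 [ 0.562 -0.075  0.073]
 [ 0.485 -0.064  0.1  ]
 [ 0.492  0.     0.1  ]]
pad yaw -7.32617467136682 [ 0.07751531 -0.00996593 -0.027     ] [ 0.5271833  -0.03694142  0.0865    ]
treadle hinge [ 0.61135381 -0.00752805  0.05      ] [ 0.59757427 -0.09003103  0.05      ]
pad depth [ 0.52643809 -0.03664513  0.0901693 ] [-0.65579685  0.31896295  0.44709418]
side pad z [ 0.52681078 -0.03650725  0.0896531 ]
free bar outer corners (z .28->) [0.64205581 0.23613382 0.278     ] [0.6111197  0.03258362 0.278     ]
bar station-rot xyz [[0.4431, 0.0935, 0.2664], [0.4431, 0.0935, 1.1548], [0.5993, 0.3345, 1.1548]]
0.08 0.6815 0.7011 65
0.1 0.6603 0.6826 174
0.12 0.6513 0.6736 80
0.14 0.6414 0.6608 74
0.16 0.6319 0.651 61
0.18 0.6226 0.641 75
0.2 0.6138 0.6324 72
0.22 0.603 0.623 20
0.24 0.6039 0.6142 20
0.26 0.5936 0.6042 80
0.28 0.5884 0.5951 78
bar station-rot xyz [[0.5748, 0.1285, 0.2655], [0.5837, 0.2196, 0.2738], [0.5942, 0.3359, 0.2795]]
0.08 0.6636 0.7004 45
0.1 0.6548 0.6771 38
0.12 0.6446 0.6682 42
0.14 0.6358 0.6593 38
0.16 0.6254 0.6504 42
0.18 0.6169 0.6382 36
0.2 0.607 0.6308 43
0.22 0.5976 0.6185 51
0.24 0.589 0.6125 37
0.26 0.5783 0.6009 49
0.28 0.5832 0.5936 88
```

Request:
{"method": "servo_tool", "body": {"rows": [{"offset":[-0.3,0,-0.3],"yaw":-0.045,"claw":1},{"offset":[-0.7,0,-0.6],"yaw":-0.088,"claw":1},{"offset":[-1,0,-0.8],"yaw":-0.088,"claw":1},{"offset":[-1,0,-0.8],"yaw":-0.088,"claw":1}], "squeeze": 30}}

```text
time: 0.6
ee_pos: [0.3244, 0.4559, 0.3342]
tcp_rot: [179.9, 0.0, 170.7]
wrist_force: [-1.3, -0.6, -0.8]
opening: 0.0126
grasp_force: 0.0
```

Request:
{"method": "servo_tool", "body": {"rows": [{"offset":[-0.5,0,0],"yaw":0,"claw":1},{"offset":[-1,-0.2,0],"yaw":0,"claw":1},{"offset":[-1,-0.5,0],"yaw":0,"claw":1}]}}

```text
time: 0.98
ee_pos: [0.4154, 0.3908, 0.3299]
tcp_rot: [-179.8, -0.1, 170.8]
wrist_force: [0.1, -0.3, -0.2]
opening: 0.0003
grasp_force: 0.0
```

Request:
{"method": "servo_tool", "body": {"rows": [{"offset":[-0.5,-0.2,0],"yaw":0,"claw":1},{"offset":[-1,-0.4,0],"yaw":0,"claw":1},{"offset":[-1,-0.6,0],"yaw":0,"claw":1}]}}

```text
time: 1.35
ee_pos: [0.5047, 0.3153, 0.33]
tcp_rot: [-179.8, -0.2, 170.8]
wrist_force: [-0.6, 0.8, -0.9]
opening: 0.0004
grasp_force: 0.0
```

Request:
{"method": "servo_tool", "body": {"rows": [{"offset":[-0.5,-0.3,0],"yaw":0,"claw":1},{"offset":[-1,-0.6,0],"yaw":0,"claw":1},{"offset":[-1,-0.8,0],"yaw":0,"claw":1}]}}

```text
time: 1.72
ee_pos: [0.5909, 0.22, 0.3294]
tcp_rot: [-179.9, -0.2, 170.8]
wrist_force: [0.1, 0.7, -0.2]
opening: 0.0002
grasp_force: 0.0
```

Request:
{"method": "servo_tool", "body": {"rows": [{"offset":[-0.5,-0.3,0],"yaw":0,"claw":1},{"offset":[-1,-0.6,0],"yaw":0,"claw":1},{"offset":[-1,-0.8,0],"yaw":0,"claw":1},{"offset":[-1,-0.8,0],"yaw":0,"claw":1}]}}

```text
time: 2.22
ee_pos: [0.6751, 0.1259, 0.3315]
tcp_rot: [-180.0, -0.2, 170.8]
wrist_force: [-0.3, 0.8, 0.6]
opening: 0.0
grasp_force: 0.0
```

Request:
{"method": "servo_tool", "body": {"rows": [{"offset":[0,0,0.2],"yaw":0,"claw":1},{"offset":[0,0,0.48],"yaw":0,"claw":1},{"offset":[0,0,0.48],"yaw":0,"claw":1},{"offset":[0.1,0,0.48],"yaw":0,"claw":1},{"offset":[0.2,0,0.48],"yaw":0,"claw":1},{"offset":[0.28,0,0.48],"yaw":0,"claw":1},{"offset":[0.36,0,0.48],"yaw":0,"claw":1},{"offset":[0.42,0,0.5],"yaw":0,"claw":1},{"offset":[0.48,0,0.53],"yaw":0,"claw":1},{"offset":[0.55,0,0.58],"yaw":0,"claw":1}]}}

```text
time: 3.48
ee_pos: [0.6204, 0.135, 0.2752]
tcp_rot: [180.0, 0.0, 170.9]
wrist_force: [1.3, -0.1, 2.1]
opening: -0.0001
grasp_force: 0.9
```

Request:
{"method": "servo_tool", "body": {"rows": [{"offset":[0.09,0,0.06],"yaw":0,"claw":1},{"offset":[0.18,0,0.12],"yaw":0,"claw":1},{"offset":[0.26,0,0.18],"yaw":0,"claw":1},{"offset":[0.34,0,0.25],"yaw":0,"claw":1},{"offset":[0.42,0,0.32],"yaw":0,"claw":1},{"offset":[0.49,0,0.4],"yaw":0,"claw":1},{"offset":[0.56,0,0.48],"yaw":0,"claw":1},{"offset":[0.63,0,0.56],"yaw":0,"claw":1},{"offset":[0.69,0,0.64],"yaw":0,"claw":1},{"offset":[0.75,0,0.73],"yaw":0,"claw":1},{"offset":[0.8,0,0.82],"yaw":0,"claw":1},{"offset":[0.84,0,0.92],"yaw":0,"claw":1}]}}

```text
time: 4.97
ee_pos: [0.5373, 0.1485, 0.1827]
tcp_rot: [180.0, -0.0, 170.9]
wrist_force: [-0.8, -0.0, 1.5]
opening: -0.0002
grasp_force: 0.5
```

Request:
{"method": "servo_tool", "body": {"rows": [{"offset":[0.04,0,0.1],"yaw":0,"claw":1},{"offset":[0.08,0,0.19],"yaw":0,"claw":1},{"offset":[0.11,0,0.29],"yaw":0,"claw":1},{"offset":[0.14,0,0.39],"yaw":0,"claw":1},{"offset":[0.16,0,0.49],"yaw":0,"claw":1},{"offset":[0.18,0,0.6],"yaw":0,"claw":1},{"offset":[0.19,0,0.68],"yaw":0,"claw":1},{"offset":[0.2,0,0.74],"yaw":0,"claw":1},{"offset":[0.2,0,0.79],"yaw":0,"claw":1},{"offset":[0.2,0,0.82],"yaw":0,"claw":1},{"offset":[0.2,0,0.83],"yaw":0,"claw":1},{"offset":[0.2,0,0.83],"yaw":0,"claw":1}]}}

```text
time: 6.48
ee_pos: [0.5179, 0.1516, 0.1009]
tcp_rot: [180.0, 0.0, 170.9]
wrist_force: [-2.4, 0.4, 3.6]
opening: 0.0002
grasp_force: 2.2
```

Request:
{"method": "servo_tool", "body": {"rows": [{"offset":[0,0,0.02],"yaw":0,"claw":1},{"offset":[0,0,0.04],"yaw":0,"claw":1},{"offset":[0,0,0.04],"yaw":0,"claw":1},{"offset":[0,0,0.04],"yaw":0,"claw":1}]}}

```text
time: 6.98
ee_pos: [0.5182, 0.1517, 0.0999]
tcp_rot: [179.9, 0.1, 170.9]
wrist_force: [-11.3, -2.2, 27.4]
opening: 0.0
grasp_force: 13.8
```

Request:
{"method": "servo_tool", "body": {"rows": [{"offset":[0,0,-0.1],"yaw":0,"claw":1},{"offset":[0,0,-0.45],"yaw":0,"claw":1},{"offset":[-0.1,-0.4,-0.45],"yaw":0,"claw":1},{"offset":[-0.32,-0.9,-0.45],"yaw":0,"claw":1},{"offset":[-0.32,-0.9,-0.45],"yaw":0,"claw":1}]}}

```text
time: 7.6
ee_pos: [0.5359, 0.0549, 0.1412]
tcp_rot: [-180.0, 0.0, 170.7]
wrist_force: [-0.1, 0.7, 0.1]
opening: 0.0001
grasp_force: 0.0
```

Request:
{"method": "servo_tool", "body": {"rows": [{"offset":[0,-0.5,0],"yaw":0,"claw":1},{"offset":[0,-0.94,0],"yaw":0,"claw":1},{"offset":[0,-0.94,0],"yaw":0,"claw":1},{"offset":[0,-0.94,0],"yaw":0,"claw":1}]}}

```text
time: 8.1
ee_pos: [0.5205, -0.0346, 0.1413]
tcp_rot: [180.0, 0.0, 170.9]
wrist_force: [-0.1, 0.2, 0.1]
opening: 0.0001
grasp_force: 0.0
```

```bash
python3 - <<'E'
from h import *
print(get_obs()["ee_pos"],get_obs()["wrist_force"])
im,d,P=cloud("side");np.savez("side1.npz",P=P)
cv2.imwrite("pics/s1.png",cv2.resize(im[110:330,200:420,::-1],None,fx=2.7,fy=2.7))
ya=np.radians(-9.1);R=np.array([[np.cos(ya),np.sin(ya)],[-np.sin(ya),np.cos(ya)]])
im,d,P=cloud("top")
q=P.reshape(-1,3);s=np.c_[q[:,:2]@R.T,q[:,2]]
for x0,x1 in((.46,.5),(.52,.6),(.62,.67)):
    k=s[(s[:,0]>x0)&(s[:,0]<x1)&(((s[:,1]>.135)&(s[:,1]<.145))|((s[:,1]>.315)&(s[:,1]<.33)))&(s[:,2]>.05)&(s[:,2]<.13)];print(x0,len(k),np.median(k[:,2]))
E
```

```text
[ 0.52045441 -0.03458281  0.14126979] [-0.12091094  0.16478289  0.05931218]
0.46 194 0.07941060002940237
0.52 393 0.0794482461165158
0.62 216 0.07980940777831791
```

View pics/s1.png

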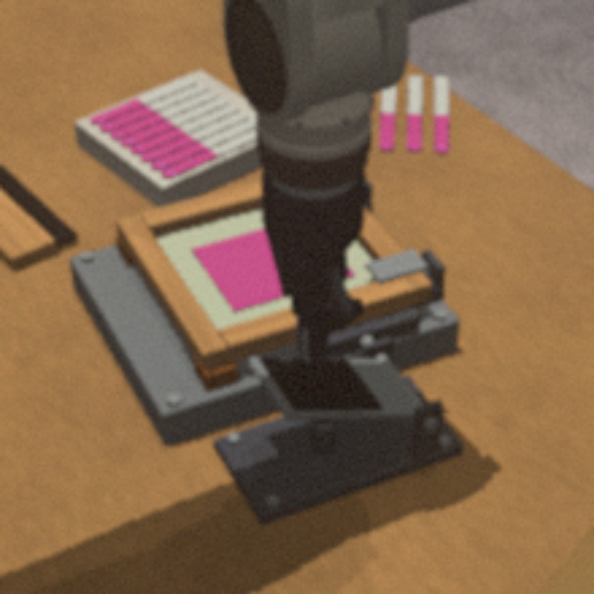

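The frame lies flat and closed (0.0795 m all along), and the fingertips are at (313,360) above the pad. Now pressing, with force feedback.

Request:
{"method": "servo_tool", "body": {"rows": [{"offset":[0,0,0.15],"yaw":0,"claw":1},{"offset":[0,0,0.2],"yaw":0,"claw":1},{"offset":[0,0,0.24],"yaw":0,"claw":1},{"offset":[0,0,0.27],"yaw":0,"claw":1},{"offset":[0,0,0.3],"yaw":0,"claw":1},{"offset":[0,0,0.33],"yaw":0,"claw":1}]}}

```text
time: 8.95
ee_pos: [0.5205, -0.0352, 0.1086]
tcp_rot: [180.0, 0.0, 170.9]
wrist_force: [-1.9, 0.8, 4.4]
opening: 0.0001
grasp_force: 2.3
```

Request:
{"method": "servo_tool", "body": {"rows": [{"offset":[0,0,0.02],"yaw":0,"claw":1},{"offset":[0,0,0.04],"yaw":0,"claw":1},{"offset":[0,0,0.04],"yaw":0,"claw":1}]}}

```text
time: 9.32
ee_pos: [0.5204, -0.0352, 0.1046]
tcp_rot: [180.0, 0.0, 170.9]
wrist_force: [-2.1, 0.3, 6.7]
opening: 0.0003
grasp_force: 2.5
```

Request:
{"method": "servo_tool", "body": {"rows": [{"offset":[0,0,0.01],"yaw":0,"claw":1},{"offset":[0,0,0.02],"yaw":0,"claw":1},{"offset":[0,0,0.02],"yaw":0,"claw":1}]}}

```text
time: 9.7
ee_pos: [0.5203, -0.0352, 0.1027]
tcp_rot: [180.0, 0.0, 170.9]
wrist_force: [-2.7, 0.7, 6.4]
opening: -0.0002
grasp_force: 2.7
```

Request:
{"method": "servo_tool", "body": {"rows": [{"offset":[0,0,0.01],"yaw":0,"claw":1},{"offset":[0,0,0.02],"yaw":0,"claw":1},{"offset":[0,0,0.02],"yaw":0,"claw":1}]}}

```text
time: 10.07
ee_pos: [0.5203, -0.0352, 0.1008]
tcp_rot: [180.0, 0.0, 170.9]
wrist_force: [-2.4, 0.7, 6.5]
opening: 0.0
grasp_force: 2.9
```

Request:
{"method": "servo_tool", "body": {"rows": [{"offset":[0,0,0.01],"yaw":0,"claw":1},{"offset":[0,0,0.02],"yaw":0,"claw":1},{"offset":[0,0,0.02],"yaw":0,"claw":1}]}}

```text
time: 10.45
ee_pos: [0.5203, -0.0352, 0.0988]
tcp_rot: [180.0, 0.0, 170.9]
wrist_force: [-2.8, -0.1, 7.0]
opening: -0.0002
grasp_force: 3.1
```

Request:
{"method": "servo_tool", "body": {"rows": [{"offset":[0,0,0.01],"yaw":0,"claw":1},{"offset":[0,0,0.02],"yaw":0,"claw":1},{"offset":[0,0,0.02],"yaw":0,"claw":1}]}}

```text
time: 10.82
ee_pos: [0.5202, -0.0352, 0.0968]
tcp_rot: [180.0, 0.0, 170.9]
wrist_force: [-2.9, 1.0, 7.3]
opening: -0.0001
grasp_force: 3.2
```

Request:
{"method": "servo_tool", "body": {"rows": [{"offset":[0,0,0.01],"yaw":0,"claw":1},{"offset":[0,0,0.02],"yaw":0,"claw":1},{"offset":[0,0,0.02],"yaw":0,"claw":1}]}}

```text
time: 11.2
ee_pos: [0.5202, -0.0352, 0.0948]
tcp_rot: [180.0, 0.0, 170.9]
wrist_force: [-3.7, 0.7, 8.5]
opening: -0.0
grasp_force: 3.4
```

Request:
{"method": "servo_tool", "body": {"rows": [{"offset":[0,0,0.01],"yaw":0,"claw":1},{"offset":[0,0,0.02],"yaw":0,"claw":1},{"offset":[0,0,0.02],"yaw":0,"claw":1}]}}

```text
time: 11.58
ee_pos: [0.5202, -0.0352, 0.0928]
tcp_rot: [180.0, 0.0, 170.9]
wrist_force: [-3.8, 0.8, 7.8]
opening: -0.0002
grasp_force: 3.6
```

Request:
{"method": "servo_tool", "body": {"rows": [{"offset":[0,0,0.01],"yaw":0,"claw":1},{"offset":[0,0,0.02],"yaw":0,"claw":1},{"offset":[0,0,0.02],"yaw":0,"claw":1}]}}

```text
time: 11.95
ee_pos: [0.52, -0.0352, 0.0908]
tcp_rot: [180.0, -0.0, 170.9]
wrist_force: [-5.0, 1.2, 9.2]
opening: 0.0001
grasp_force: 3.8
```

Request:
{"method": "servo_tool", "body": {"rows": [{"offset":[0,0,0.01],"yaw":0,"claw":1},{"offset":[0,0,0.02],"yaw":0,"claw":1},{"offset":[0,0,0.02],"yaw":0,"claw":1}]}}

```text
time: 12.32
ee_pos: [0.52, -0.0352, 0.0891]
tcp_rot: [180.0, -0.0, 170.9]
wrist_force: [-5.8, -0.4, 10.9]
opening: -0.0002
grasp_force: 5.0
```

Request:
{"method": "servo_tool", "body": {"rows": [{"offset":[0,0,0.01],"yaw":0,"claw":1},{"offset":[0,0,0.01],"yaw":0,"claw":1}]}}

```text
time: 12.58
ee_pos: [0.5199, -0.0352, 0.0888]
tcp_rot: [180.0, 0.0, 170.9]
wrist_force: [-9.0, 1.3, 16.5]
opening: -0.0
grasp_force: 7.4
```

Request:
{"method": "servo_tool", "body": {"rows": [{"offset":[0,0,0],"yaw":0,"claw":1},{"offset":[0,0,0],"yaw":0,"claw":1},{"offset":[0,0,0],"yaw":0,"claw":1},{"offset":[0,0,0],"yaw":0,"claw":1},{"offset":[0,0,0],"yaw":0,"claw":1},{"offset":[0,0,0],"yaw":0,"claw":1},{"offset":[0,0,0],"yaw":0,"claw":1}]}}

```text
time: 13.45
ee_pos: [0.5199, -0.0352, 0.0887]
tcp_rot: [180.0, 0.0, 170.9]
wrist_force: [-8.8, 0.3, 15.8]
opening: -0.0003
grasp_force: 7.4
```

Held firmly on the stop; now raising gradually.

Request:
{"method": "servo_tool", "body": {"rows": [{"offset":[0,0,-0.04],"yaw":0,"claw":1},{"offset":[0,0,-0.1],"yaw":0,"claw":1},{"offset":[0,0,-0.16],"yaw":0,"claw":1},{"offset":[0,0,-0.22],"yaw":0,"claw":1},{"offset":[0,0,-0.28],"yaw":0,"claw":1},{"offset":[0,0,-0.4],"yaw":0,"claw":1},{"offset":[0,0,-0.7],"yaw":0,"claw":1},{"offset":[0,0,-1],"yaw":0,"claw":1},{"offset":[0,0,-1],"yaw":0,"claw":1},{"offset":[0,0,-1],"yaw":0,"claw":1},{"offset":[0,0,-1],"yaw":0,"claw":1}]}}

```text
time: 14.82
ee_pos: [0.5197, -0.0351, 0.1861]
tcp_rot: [-180.0, -0.1, 170.9]
wrist_force: [0.1, 0.2, 0.1]
opening: -0.0
grasp_force: 0.0
```

```bash
python3 - <<'E'
from h import *
im,d,P=cloud("side");o=get_obs();print(o["ee_pos"],o["wrist_force"])
for Q in(np.load("side1.npz")["P"],P):
    k=(abs(Q[...,0]-.53)<.008)&(abs(Q[...,1]+.065)<.012)&(Q[...,2]<.13)&(Q[...,2]>.02);print("pedal z",k.sum(),np.median(Q[k][:,2]))
    k=(abs(Q[...,0]-.486)<.006)&(abs(Q[...,1]-.16)<.04)&(Q[...,2]<.13)&(Q[...,2]>.045);print("frame z",k.sum(),np.median(Q[k][:,2]))
E
```

```text
[ 0.51979565 -0.03513626  0.18623299] [-0.36679971  0.02857371 -0.08816121]
pedal z 60 0.08428408456085074
frame z 105 0.0771404660403524
pedal z 58 0.08426414688364386
frame z 111 0.07842431460647736
```

```bash
python3 -c "
from workcell import *
print(job_done())"
```

```text
the job is handed in; nothing more can be done
None
```

I closed the frame flat over the bed, held the pedal on its stop at about 18 N for over half a second, let it spring back fully, and handed the job in with the gripper clear; the judge gave no verdict.

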